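# Lock the sliding bookend in its last hole

## Robot

A 6-joint arm with a two-finger parallel gripper is mounted at the origin on the work surface. World frame = base frame: x ahead of the robot, y to its left, z up, the work surface at z = 0. Lengths are in m, angles in rad, forces in N, time in s.
With the tool pointing down it reaches from about 0.25 to 0.775 m from the base axis. Payload 8.9 kg.
Tool frame: the origin (TCP) lies midway between the tips of the shut fingers; the grasp point (between the pads) lies 19 mm behind it (arm.grasp_offset is the distance from the TCP to the grasp point, in m); z points along the fingers, y is the line along which they close (so a half turn about z gives the same grasp; the last joint's range is limited). The gripper opens to 85 mm and grips with 20 to 120 N. Pads are 22 mm wide; open, the fingers measure 114 mm over their backs; the gripper's body (76 mm by 85 mm) begins 54 mm behind the grasp point. The pads swing forward as they close: fully open they stand 13 mm farther back than shut.
Start: joints at [-1.442, 0.291, -0.153, 1.127, 0, 1.431], TCP at [0.139, -0.506, 0.231] pointing down, gripper open.
Joint ranges: [-2.52, 2.52], [-0.91, 1.74], [-1.3, 1.37], [-1.96, 2.02], [-1.52, 1.47], [-3.14, 3.14]. Speed limits (rad/s): [2.22, 2.22, 2.79, 3.14, 3.14, 3.14].

## Interface

Orientations are given as a rotation vector (axis times angle).
In Python, from station import arm gives the robot as it stands. The module is installed in compiled form; this text tells all that it offers.
- The arm moves only by the tool apply_moves, never from a script. Its argument "motion" is a list that holds one entry, the list of rows, each a list of 7 numbers: the finger opening in cm, from 0 to 8.54, then the shift along the tool's x, y, z in cm, then the turn, a rotation vector about the tool's x, y, z in degrees. A call has exactly 10 rows; each row shifts and turns the commanded pose from where the row before left it, along the tool's axes as they then stand; what a row does not reach is not made up. A row lasts 1/10 s, in which the tool goes at most 50 mm and 8.59 degrees, less where a joint would pass 70% of its speed; a pose out of reach is approached as far as the arm can. A call with a gripper value outside its range is refused whole. The fingers move at their own pace and stop on an object; "newtons" is the grip in N (left out, the last holds). Time passes only in rows, so rows that do not move let the fingers close, or fill a call up. It gives the time, the measured TCP pose, the force, the opening and the grip force at its end, in the units of the state.
- arm.state(): the state, without advancing time (a new reading comes with each control period).
- arm.capture(name): name is "side" or "top" or "wrist"; returns a dict with "pixels" (400x640x3 uint8, blue, green, red), "intrinsics" (3x3 intrinsics, pixels), "cam_to_world" (4x4, takes a point from camera to world coordinates). Camera axes: x right, y down, z forward; pixel columns grow to the right and rows downward; lengths in m; the calibration is good to about 2 mm. A picture is of the moment at which its call begins. There is no depth.
- arm.sign_off(): hands the job in; it is judged then, once.
The state is a dict: "clock": time; "qpos": joint angles; "joint_velocities": joint speeds; "tau": joint torques, N m; "tcp_pos": TCP position; "tcp_rot": TCP orientation; "wrist_force": force on the tool from outside, world axes, zero at the start; "torque": the same for the moment, N m; "width": finger opening in m; "gripper_force": force on a finger pad.
Only numpy, scipy, OpenCV 4.12 (cv2) and the standard library are available. Lean on these libraries where they do the work, as an engineer would, in place of code of your own. Each camera call takes 0.05 s, during which the arm holds its last target. There are 200 camera calls.

## Task

On the book stand, pull up the spring plunger on the sliding bookend's collar, slide the collar along the tube towards the books, past the first square hole, and let the plunger drop fully home into the last square hole, the one nearest the books. Work gently, without forcing the pin against the edge of the slot or a hole, and leave the books and everything else on the shelf where they are.

Things in the scene. Friction and masses are not known exactly. Their poses are not given: they have to be found in the camera images.
- stand: Book stand fixed to the shelf: acrylic base plate 172 x 312 mm, 8 mm thick. A level square aluminium tube, 25 mm wide, runs along the stand's y axis at x = 0 between two black end blocks (60 mm high, at y = -130 and +130 mm). Origin on the shelf under the middle of the tube; z up, +y towards the books.
- tube_top (a point): Point midway between the end blocks, on the tube's top face, 55 mm above the shelf. Openings in the 4 mm top wall, centred at these y from here: slot 46 mm long at -65, first square hole (10.5 mm) at 0, last square hole (10.5 mm) at +55 mm. Tube with all openings sits up to 7 mm off either way along y, differently each time: see it from above or find the hole by feel.
- collar (a joint): Slide of the grey collar along the tube, m, growing to +y. At 0 the plunger is at the stand's y = -65 mm; over the first hole at 0.065, over the last at 0.120 (both up to 0.007 more or less). Stops at -0.020 and 0.136. Starts within 0.008 of 0, pin down in the slot. Friction 1.5 N, about 2 N more with the pin rubbing on the tube. 40 mm long, flat top 62 mm and steel bush 70 mm above the shelf.
- panel (a point): Centre of the upright acrylic bookend panel fixed to the collar and moving with it: 4 mm thick along y, 70 mm wide along x, up to 94 mm above the shelf. This point is at the stand's x = 92 mm, 53 mm above the shelf, 22 mm further in +y than the plunger. With the pin in the last hole the panel stands 8 to 24 mm short of the first book.
- books (a point): Middle of the row of three small loose books (each 62 x 15 x 88 mm high) on the base plate, as first placed, 52 mm above the shelf, at the stand's x = 92, y = 119 mm; the row spans y = 95 to 143 mm and leans on nothing; an upright end plate up to 96 mm stands behind it at y = 150 mm.
- plunger (a joint): Height of the spring plunger in the collar, in m: 0 fully down (home in slot or hole, the pin 8 mm below the tube's top), 0.008 when the pin's tip rests on the tube's top wall, 0.015 fully pulled up. The spring pushes it down: about 5 N at 0, 8 N at 0.008, 11 N at 0.015. Pin 8 mm in diameter (2.5 mm of play in the holes); a light damper slows its drop to 0.3 m/s.
- knob (a point): Centre (half-way up) of the plunger's knob, an upright black cylinder 20 mm in diameter and 36 mm high over the collar; with the plunger down it reaches from 73 to 109 mm above the shelf, centre at 91 mm, on the line of the tube. It rises and falls with the plunger and moves with the collar.

How it is judged:
On the way, in this order (a step that is already met when the one before it is completed fails the run):
1. the plunger is pulled up clear of the tube's top wall (value of joint plunger above 0.0085 m), for 0.1 s.
2. the collar has been slid past the first hole (collar above 0.085) (value of joint collar above 0.085 m), for 0.05 s.
At the end, for the whole second after the job is handed in: The pin sits in the last hole: the collar stands between 0.110 and 0.130 and the plunger is down to within 2 mm of fully home, at rest (value of joint collar between 0.11 and 0.13 m and value of joint plunger below 0.002 m and velocity of joint collar between -0.01 and 0.01 m/s); the robot touches nothing.
It fails at once if the pin, down in the slot or a hole, is forced against its edge with more than 25 N (contact force between plunger and tube above 25 N and value of joint plunger below 0.006 m).
It fails at once if a book or another thing lying about is shifted more than 20 mm (distance of any of remote_long, remote_short, flashlight, bowl, fidget_cube, book0, book1, book2 from where it was at the start of the episode above 0.02 m).
It fails at once if a book is tipped by more than 0.3 rad (angle between any of book0, book1, book2's own z axis and vertical above 0.3 rad).
It also fails if it takes over 38 s, if anything falls off the work surface, if the arm or the gripper's body presses on something with over 40 N, if the wrist force passes 120 N, or if a joint passes its speed limit or range.

## Working session

There is one attempt and no reset: what is moved stays moved. The work goes in short steps, Python scripts to look and compute and a tool call to move; the robot and the scene stay as the last step left them, time stands still between calls to the robot, and variables do not carry over. Pictures are saved under pics/ and viewed, at most 10 in all, crops included, and the job is handed in when it is done.

Besides the shell and the picture viewer there is one more tool, called after "Emit:" as name([rows], argument=value, ...), one row to a line, values as JSON. apply_moves: Moves the arm, as the interface text tells. Its arguments: {"type":"object","properties":{"motion":{"type":"array","items":{"type":"array","items":{"type":"array","items":{"type":"number"}}}},"newtons":{"type":"number"}},"required":["motion"]}

```bash
mkdir -p pics; cat > h.py <<'E'
import numpy as np, cv2
from station import arm
def cap(n,fn=None):
    c=arm.capture(n)
    if fn: cv2.imwrite('pics/'+fn,c['pixels'])
    return c
def ray(c,u,v):
    K=np.array(c['intrinsics']);T=np.array(c['cam_to_world'])
    d=T[:3,:3]@np.linalg.solve(K,[u,v,1.]);return T[:3,3],d
def onz(c,u,v,z):
    o,d=ray(c,u,v);return o+d*(z-o[2])/d[2]
def proj(c,p):
    K=np.array(c['intrinsics']);T=np.array(c['cam_to_world'])
    q=K@(T[:3,:3].T@(np.array(p)-T[:3,3]));return q[:2]/q[2]
E
python3 - <<'E'
from h import *
for n in('top','side'):
    c=cap(n,n+'0.png');print(np.round(c['cam_to_world'],3).tolist())
s=arm.state();print(s)
E
```

```text
[[0.025, -0.985, 0.17, 0.478], [-0.999, -0.02, 0.03, 0.049], [-0.026, -0.17, -0.985, 0.742], [0.0, 0.0, 0.0, 1.0]]
[[-0.973, -0.154, 0.169, 0.479], [-0.229, 0.619, -0.751, 0.549], [0.011, -0.77, -0.638, 0.496], [0.0, 0.0, 0.0, 1.0]]
{'clock': 0.1, 'qpos': array([-1.44231486e+00,  2.91176734e-01, -1.54049664e-01,  1.12669602e+00,
        1.51189399e-06,  1.43150189e+00]), 'joint_velocities': array([-0.00016067, -0.00049421,  0.00102311, -0.00082618, -0.00026589,
       -0.00136282]), 'tau': array([ 1.37020619e-03, -5.37978745e+01,  3.31918252e+01,  9.31973162e-03,
       -1.33066205e-04,  8.18853891e-07]), 'tcp_pos': array([ 0.13886507, -0.50589925,  0.2308147 ]), 'tcp_rot': array([-3.11236063e+00, -4.19215534e-01, -1.19338755e-05]), 'wrist_force': array([ 1.03508318e-01, -3.08002276e-04, -4.35961905e-01]), 'torque': array([ 0.0314608 , -0.02318982, -0.05725256]), 'gripper_force': 0.0, 'width': 0.08534250378846095}
```

View pics/top0.png

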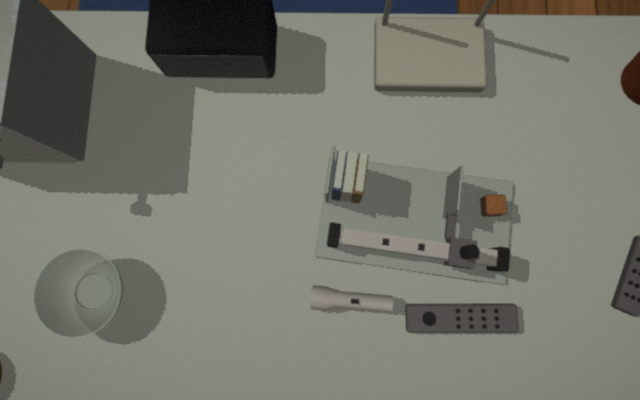

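View pics/side0.png

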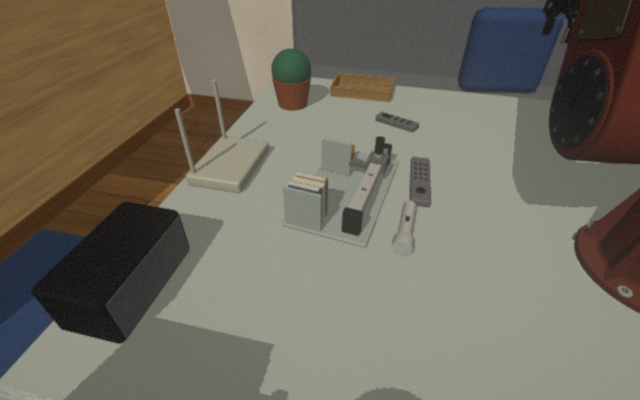

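The top view shows the stand at about (415,220). The tube runs from (333,235) to (500,258), with the square holes at (386,242) for the last and (421,247) for the first. The knob is at about (469,252) and the books are at (350,176). The side view shows the flashlight and remote lying on the robot's side of the tube.

```bash
python3 - <<'E'
from h import *
c=cap('top');im=c['pixels'];g=cv2.cvtColor(im,cv2.COLOR_BGR2GRAY)
cv2.imwrite('pics/crop0.png',cv2.resize(im[210:290,310:530],None,fx=3.6,fy=3.6,interpolation=cv2.INTER_CUBIC))
m=(g<70).astype(np.uint8);m[:210]=0;m[290:]=0;m[:,:320]=0;m[:,520:]=0
n,l,st,ce=cv2.connectedComponentsWithStats(m)
for i in range(1,n):
    if st[i,4]>12: print(st[i],ce[i].round(1),onz(c,*ce[i],.055).round(4))
h2=onz(c,386,242,.055)
E
```

```text
[481 210  23   7  73] [488.7 213.5] [ 0.5742 -0.1963  0.055 ]
[445 213   7  30  60] [447.1 230.7] [ 0.5462 -0.1318  0.055 ]
[451 213   6   3  14] [453.4 214.1] [ 0.5721 -0.142   0.055 ]
[327 223  14  25 262] [333.5 234.9] [0.5357 0.0431 0.055 ]
[383 239   6   6  32] [385.2 241.4] [ 0.5274 -0.0366  0.055 ]
[419 244   5   6  29] [420.9 246.6] [ 0.5208 -0.0913  0.055 ]
[459 244  21  19 299] [468.8 252.3] [ 0.5138 -0.1639  0.055 ]
[486 247  24  25 359] [500.9 260.3] [ 0.5028 -0.2118  0.055 ]
[444 260  27   9  57] [454.7 264.8] [ 0.4944 -0.142   0.055 ]
```

View pics/crop0.png

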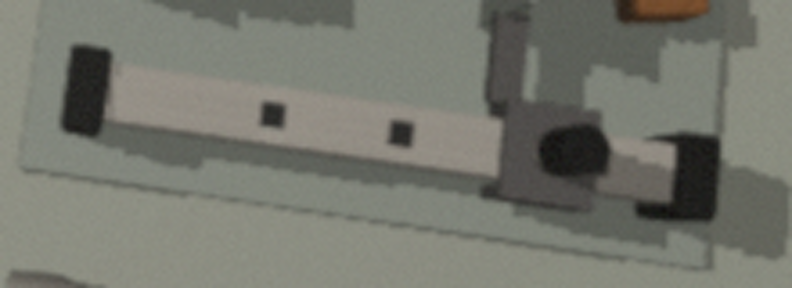

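The crop shows the last hole at about (273,115), the first hole at (401,134) and the knob at (575,150) in crop pixels. The two hole centres are 55.1 mm apart, as expected. I'll approach with the fingers closing along the tube.

Emit:
apply_moves([
  [[8.5, 0, 0, 0, 0, 0, 7.5], [8.5, 0, 0, 0, 0, 0, 7.5], [8.5, 0, 0, 0, 0, 0, 7.5], [8.5, 2.3, -2.8, 0, 0, 0, 0], [8.5, 2.3, -2.8, 0, 0, 0, 0], [8.5, 2.3, -2.8, 0, 0, 0, 0], [8.5, 2.3, -2.8, 0, 0, 0, 0], [8.5, 2.3, -2.8, 0, 0, 0, 0], [8.5, 2.3, -2.8, 0, 0, 0, 0], [8.5, 2.3, -2.8, 0, 0, 0, 0]],
], newtons=30)

```text
clock: 1.15
tcp_pos: [0.3239, -0.3306, 0.2312]
tcp_rot: [-3.135, 0.196, 0.0]
wrist_force: [-0.3, -0.6, 0.3]
width: 0.0849
gripper_force: 0.0
```

Emit:
apply_moves([
  [[8.5, 2.3, -2.8, 0, 0, 0, 0], [8.5, 2.3, -2.8, 0, 0, 0, 0], [8.5, 2.3, -2.8, 0, 0, 0, 0], [8.5, 2.3, -2.8, 0, 0, 0, 0], [8.5, 2.3, -2.8, 0, 0, 0, 0], [8.5, 2.3, -2.8, 0, 0, 0, 0], [8.5, 2.3, -2.8, 0, 0, 0, 0], [8.5, 0, 0, 2, 0, 0, 0], [8.5, 0, 0, 3, 0, 0, 0], [8.5, 0, 0, 2, 0, 0, 0]],
])

```text
clock: 2.15
tcp_pos: [0.5067, -0.1567, 0.1595]
tcp_rot: [-3.135, 0.195, 0.002]
wrist_force: [0.7, 0.5, 0.6]
width: 0.0853
gripper_force: 0.0
```

```bash
python3 - <<'E'
from h import *
from scipy.spatial.transform import Rotation as R
s=arm.state();r=R.from_rotvec(s['tcp_rot']).as_matrix();print(s['clock'],s['tcp_pos'],r.round(4).tolist())
print((r.T@(np.array([.5125,-.153,.079])-s['tcp_pos'])*100).round(2))
c=cap('wrist','w1.png')
E
```

```text
2.15 [ 0.50674506 -0.15673257  0.15947857] [[0.9923, -0.1237, -0.0015], [-0.1237, -0.9923, 0.0006], [-0.0016, -0.0004, -1.0]]
[ 0.54 -0.44  8.05]
```

View pics/w1.png

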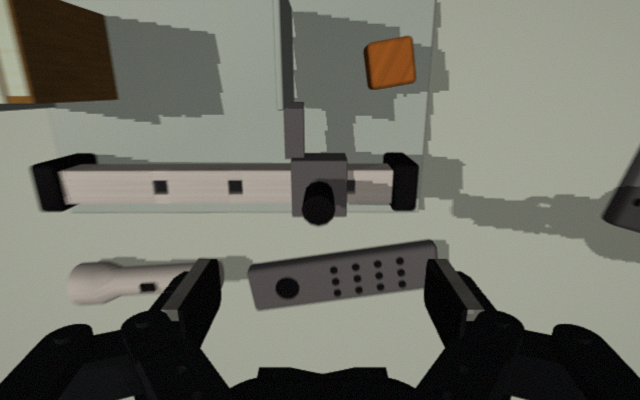

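The wrist view shows the tube level in the picture, so the yaw is right. The holes are at (161,187) and (235,187), and the knob at (318,203) sits between the fingers. I'll cross-check its position and descend.

```bash
python3 - <<'E'
from h import *
from scipy.spatial.transform import Rotation as R
c=cap('wrist');im=c['pixels'];g=cv2.cvtColor(im,cv2.COLOR_BGR2GRAY)
s=arm.state();r=R.from_rotvec(s['tcp_rot']).as_matrix()
m=(g<45).astype(np.uint8);m[:150]=0;m[235:]=0
n,l,st,ce=cv2.connectedComponentsWithStats(m)
for i in range(1,n):
    if st[i,4]>40: print(st[i],ce[i].round(1),[(onz(c,*ce[i],z)).round(4).tolist() for z in(.055,.091)])
k=onz(c,318,209,.109);print(k,(r.T@(k-s['tcp_pos'])*100).round(2))
E
```

```text
[  25  152   69   59 1844] [ 51.1 179. ] [[0.5411, 0.0344, 0.055], [0.5468, 0.0048, 0.091]]
[292 152  55   8 336] [322.2 155.5] [[0.5343, -0.1598, 0.055], [0.541, -0.1607, 0.091]]
[ 385  152   36   58 1479] [404.8 179.9] [[0.5096, -0.2161, 0.055], [0.5199, -0.2086, 0.091]]
[607 159  33  71 846] [625.2 200. ] [[0.4749, -0.3739, 0.055], [0.4904, -0.3431, 0.091]]
[152 181  12  10 107] [157.9 185.5] [[0.5271, -0.0401, 0.055], [0.5349, -0.0587, 0.091]]
[228 180  13  11 130] [233.8 185.2] [[0.5207, -0.0942, 0.055], [0.5294, -0.1048, 0.091]]
[ 302  180   34   46 1255] [318.9 202.7] [[0.5001, -0.1531, 0.055], [0.5118, -0.155, 0.091]]
[347 180   9  11  92] [350.9 184.9] [[0.5106, -0.1776, 0.055], [0.5208, -0.1758, 0.091]]
[ 0.51404913 -0.15493846  0.109     ] [ 0.87 -0.25  4.96]
```

Emit:
apply_moves([
  [[6, 0.65, -0.2, 0, 0, 0, 0], [6, 0, 0, 2, 0, 0, 0], [6, 0, 0, 2, 0, 0, 0], [6, 0, 0, 2, 0, 0, 0], [6, 0, 0, 1.5, 0, 0, 0], [6, 0, 0, 0.5, 0, 0, 0], [4, 0, 0, 0, 0, 0, 0], [3, 0, 0, 0, 0, 0, 0], [2.5, 0, 0, 0, 0, 0, 0], [2.5, 0, 0, 0, 0, 0, 0]],
])

```text
clock: 3.25
tcp_pos: [0.5145, -0.1565, 0.0821]
tcp_rot: [3.135, -0.196, 0.002]
wrist_force: [0.0, -0.2, 0.3]
width: 0.0247
gripper_force: 0.0
```

Emit:
apply_moves([
  [[2.2, 0, 0, 0, 0, 0, 0], [2.0, 0, 0, 0, 0, 0, 0], [1.8, 0, 0, 0, 0, 0, 0], [1.6, 0, 0, 0, 0, 0, 0], [1.5, 0, 0, 0, 0, 0, 0], [1.5, 0, 0, 0, 0, 0, 0], [1.5, 0, 0, 0, 0, 0, 0], [1.5, 0, 0, 0, 0, 0, 0], [1.5, 0, 0, 0, 0, 0, 0], [1.5, 0, 0, 0, 0, 0, 0]],
], newtons=40)

```text
clock: 4.25
tcp_pos: [0.5142, -0.1563, 0.0817]
tcp_rot: [3.135, -0.196, 0.001]
wrist_force: [-0.0, 1.4, 5.1]
width: 0.0183
gripper_force: 38.8
```

Emit:
apply_moves([
  [[1.5, 0, 0, -0.2, 0, 0, 0], [1.5, 0, 0, -0.2, 0, 0, 0], [1.5, 0, 0, -0.2, 0, 0, 0], [1.5, 0, 0, -0.2, 0, 0, 0], [1.5, 0, 0, -0.2, 0, 0, 0], [1.5, 0, 0, -0.2, 0, 0, 0], [1.5, 0, 0, 0, 0, 0, 0], [1.5, 0, 0, 0, 0, 0, 0], [1.5, 0, 0, 0, 0, 0, 0], [1.5, 0, 0, 0, 0, 0, 0]],
])

```text
clock: 5.25
tcp_pos: [0.514, -0.1562, 0.0932]
tcp_rot: [-3.135, 0.196, -0.0]
wrist_force: [5.5, 0.4, -10.6]
width: 0.0186
gripper_force: 39.3
```

```bash
python3 - <<'E'
from h import *
from scipy.spatial.transform import Rotation as R
s=arm.state();r=R.from_rotvec(s['tcp_rot']).as_matrix();print(s['clock'],s['tcp_pos'],s['wrist_force'],s['torque'])
c=cap('side')
cv2.imwrite('pics/s2.png',cv2.resize(c['pixels'][90:250,270:450],None,fx=3.6,fy=3.6,interpolation=cv2.INTER_CUBIC))
h=(np.array([.5274,-.0366,0])+np.array([.5271,-.0401,0]))/2
print((r.T@(h-s['tcp_pos'])*100).round(2), r[:,1].round(4))
E
```

```text
5.25 [ 0.5139769  -0.15624829  0.09324181] [  5.52909629   0.42714147 -10.55755867] [ 0.0141421  -1.11485226 -0.00892094]
[ -0.15 -11.86   9.33] [-1.246e-01 -9.922e-01 -1.000e-04]
```

View pics/s2.png

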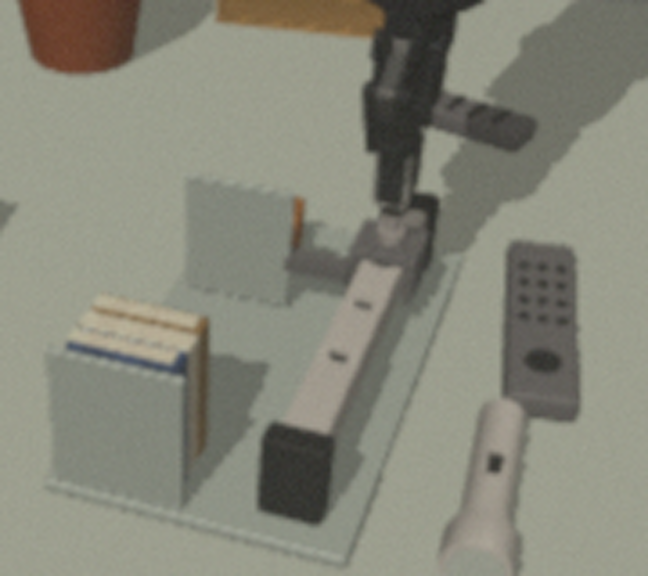

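The knob is up: the pull is 10.6 N, which matches a lift of about 14 mm, and the steel bush is visible below it at (390,228). I'll slide to about 8 mm short of the last hole.

Emit:
apply_moves([
  [[1.5, -0.1, -0.3, 0, 0, 0, 0], [1.5, 0, -0.5, 0, 0, 0, 0], [1.5, 0, -0.5, 0, 0, 0, 0], [1.5, 0, -0.6, 0, 0, 0, 0], [1.5, 0, -0.6, 0, 0, 0, 0], [1.5, 0, -0.6, 0, 0, 0, 0], [1.5, 0, -0.6, 0, 0, 0, 0], [1.5, 0, -0.6, 0, 0, 0, 0], [1.5, 0, -0.5, 0, 0, 0, 0], [1.5, 0, -0.4, 0, 0, 0, 0]],
])

```text
clock: 6.3
tcp_pos: [0.5202, -0.1051, 0.0936]
tcp_rot: [3.134, -0.196, 0.002]
wrist_force: [6.7, -3.1, -10.5]
width: 0.0188
gripper_force: 39.4
```

Emit:
apply_moves([
  [[1.5, 0, -0.5, 0, 0, 0, 0], [1.5, 0, -0.7, 0, 0, 0, 0], [1.5, 0, -0.8, 0, 0, 0, 0], [1.5, 0, -0.8, 0, 0, 0, 0], [1.5, 0, -0.8, 0, 0, 0, 0], [1.5, 0, -0.8, 0, 0, 0, 0], [1.5, 0, -0.7, 0, 0, 0, 0], [1.5, 0, -0.5, 0, 0, 0, 0], [1.5, 0, -0.2, 0, 0, 0, 0], [1.5, 0, 0, 0, 0, 0, 0]],
])

```text
clock: 7.3
tcp_pos: [0.5272, -0.0472, 0.0935]
tcp_rot: [3.135, -0.196, 0.002]
wrist_force: [6.3, -0.4, -10.0]
width: 0.0185
gripper_force: 39.4
```

```bash
python3 - <<'E'
from h import *
from scipy.spatial.transform import Rotation as R
s=arm.state();r=R.from_rotvec(s['tcp_rot']).as_matrix();print(s['clock'],s['tcp_pos'],s['wrist_force'],s['width'])
h=np.array([.5273,-.0384,0]);print((r.T@(h-s['tcp_pos'])*100).round(2))
c=cap('top')
a=c['pixels'][140:290,310:530];b=cap('side')['pixels'][130:280,270:430]
cv2.imwrite('pics/t3.png',np.hstack([cv2.resize(x,None,fx=2,fy=2,interpolation=cv2.INTER_CUBIC) for x in(a,b)]))
E
```

```text
7.3 [ 0.52723403 -0.04719219  0.0935066 ] [  6.2960867   -0.39458666 -10.0306866 ] 0.01847737807342579
[-0.11 -0.88  9.35]
```

View pics/t3.png

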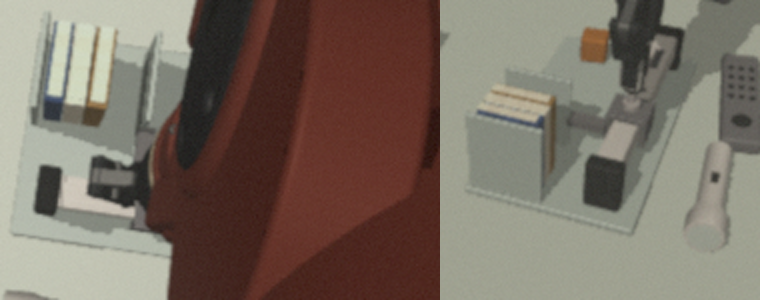

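The picture shows the collar just before the last hole, with the panel about 20 mm short of the books, which haven't moved. I'll lower the pin close to the wall, open slightly, and drop down around the knob.

Emit:
apply_moves([
  [[1.5, 0, 0, 0.1, 0, 0, 0], [1.5, 0, 0, 0.1, 0, 0, 0], [1.5, 0, 0, 0.1, 0, 0, 0], [1.5, 0, 0, 0.1, 0, 0, 0], [2.4, 0, 0, 0, 0, 0, 0], [2.4, 0, 0, 0, 0, 0, 0], [2.4, 0, 0, 0, 0, 0, 0], [2.4, 0, 0, 0.4, 0, 0, 0], [2.4, 0, 0, 0.3, 0, 0, 0], [2.4, 0, 0, 0, 0, 0, 0]],
])

```text
clock: 8.4
tcp_pos: [0.5262, -0.0469, 0.0817]
tcp_rot: [-3.135, 0.196, 0.002]
wrist_force: [-0.7, -0.7, -0.2]
width: 0.0242
gripper_force: 0.0
```

```bash
cat > f.py <<'E'
from h import *
import sys
s=arm.state();print(s['clock'],s['tcp_pos'].round(4),s['wrist_force'].round(1),s['width'])
c=cap('side');b=c['pixels'][150:210,300:380]
cv2.imwrite('pics/'+sys.argv[1],cv2.resize(b,None,fx=8,fy=8,interpolation=cv2.INTER_CUBIC))
E
python3 f.py a1.png
```

```text
8.4 [ 0.5262 -0.0469  0.0817] [-0.7 -0.7 -0.2] 0.02416378190080258
```

View pics/a1.png

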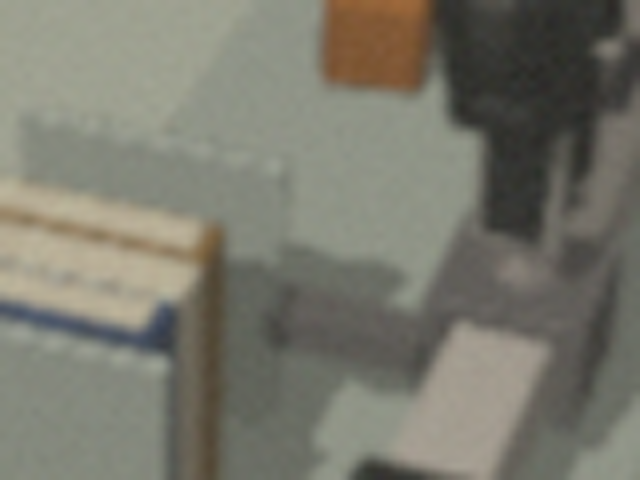

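The pin now rests on the wall and the wrist force is nil. The bush is at (520,265), and the finger hides the knob's lower edge. I'll push gently with the trailing finger, watching the force.

Emit:
apply_moves([
  [[2.4, 0, -0.1, 0, 0, 0, 0], [2.4, 0, -0.1, 0, 0, 0, 0], [2.4, 0, -0.1, 0, 0, 0, 0], [2.4, 0, -0.1, 0, 0, 0, 0], [2.4, 0, -0.1, 0, 0, 0, 0], [2.4, 0, -0.1, 0, 0, 0, 0], [2.4, 0, -0.05, 0, 0, 0, 0], [2.4, 0, -0.05, 0, 0, 0, 0], [2.4, 0, -0.05, 0, 0, 0, 0], [2.4, 0, -0.05, 0, 0, 0, 0]],
])

```text
clock: 9.45
tcp_pos: [0.5276, -0.0397, 0.0822]
tcp_rot: [3.134, -0.197, -0.0]
wrist_force: [0.1, -3.5, -3.9]
width: 0.0242
gripper_force: 2.0
```

Emit:
apply_moves([
  [[2.4, 0, -0.02, 0, 0, 0, 0], [2.4, 0, -0.02, 0, 0, 0, 0], [2.4, 0, -0.02, 0, 0, 0, 0], [2.4, 0, -0.02, 0, 0, 0, 0], [2.4, 0, -0.02, 0, 0, 0, 0], [2.4, 0, -0.02, 0, 0, 0, 0], [2.4, 0, -0.02, 0, 0, 0, 0], [2.4, 0, 0, 0, 0, 0, 0], [2.4, 0, 0, 0, 0, 0, 0], [2.4, 0, 0, 0, 0, 0, 0]],
])

```text
clock: 10.45
tcp_pos: [0.5278, -0.0376, 0.0823]
tcp_rot: [-3.135, 0.196, 0.0]
wrist_force: [-1.2, -0.7, -0.5]
width: 0.0241
gripper_force: 0.5
```

Emit:
apply_moves([
  [[2.4, 0, 0, 0, 0, 0, 0], [2.4, 0, 0, 0, 0, 0, 0], [2.4, 0, 0, 0, 0, 0, 0], [2.4, 0, 0, 0, 0, 0, 0], [2.4, 0, -0.02, 0, 0, 0, 0], [2.4, 0, -0.02, 0, 0, 0, 0], [2.4, 0, -0.02, 0, 0, 0, 0], [2.4, 0, -0.02, 0, 0, 0, 0], [2.4, 0, -0.02, 0, 0, 0, 0], [2.4, 0, -0.02, 0, 0, 0, 0]],
])

```text
clock: 11.45
tcp_pos: [0.528, -0.0365, 0.0823]
tcp_rot: [3.135, -0.196, 0.0]
wrist_force: [-0.6, -1.8, -0.1]
width: 0.0244
gripper_force: 0.8
```

The pushing force dropped from 3.5 to 1.8 N, which suggests the pin has dropped in. I'll open, retreat and check.

Emit:
apply_moves([
  [[2.6, 0, 0.25, 0, 0, 0, 0], [4, 0, 0, 0, 0, 0, 0], [5, 0, 0, 0, 0, 0, 0], [5, 0, 0, 0, 0, 0, 0], [5, 0, 0, -1, 0, 0, 0], [5, 0, 0, -2, 0, 0, 0], [5, 0, 0, -2, 0, 0, 0], [5, 0, 0, -2, 0, 0, 0], [5, 0, 0, -1, 0, 0, 0], [5, 0, 0, 0, 0, 0, 0]],
])

```text
clock: 12.45
tcp_pos: [0.5287, -0.0392, 0.1639]
tcp_rot: [3.135, -0.196, 0.004]
wrist_force: [0.4, -0.3, 0.4]
width: 0.0499
gripper_force: 0.0
```

```bash
python3 - <<'E'
from h import *
s=arm.state();print(s['clock'],s['tcp_pos'],s['wrist_force'])
a=cap('side');w=cap('wrist')
for z in(.109,.117): print('side knob top',z,proj(a,[.5262,-.0393,z]).round(1),'wrist',proj(w,[.5262,-.0393,z]).round(1))
print('knob bottom home/up',proj(a,[.5262,-.0393,.073]).round(1),proj(a,[.5262,-.0393,.081]).round(1))
x=cv2.resize(a['pixels'][120:210,310:400],(540,540),interpolation=cv2.INTER_CUBIC)
cv2.imwrite('pics/v.png',x);cv2.imwrite('pics/v2.png',w['pixels'])
E
```

```text
12.45 [ 0.52867244 -0.03915178  0.16389166] [ 0.42924164 -0.30104319  0.38701809]
side knob top 0.109 [367.  166.4] wrist [322.8 222.8]
side knob top 0.117 [367.3 162.9] wrist [322.9 227.8]
knob bottom home/up [365.4 181.7] [365.7 178.4]
```

View pics/v.png

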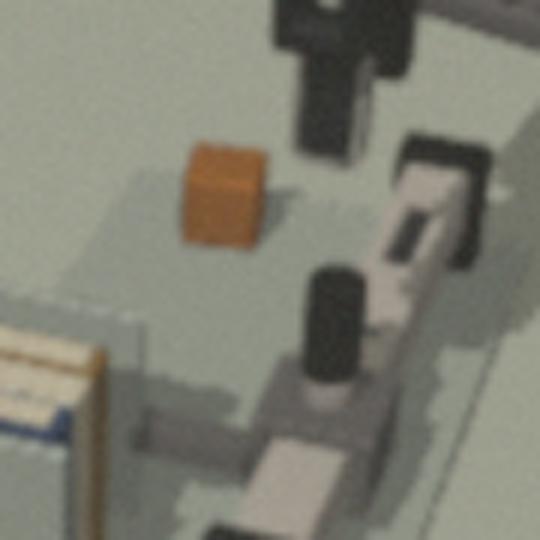

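The picture shows the knob free of the gripper. Its top edge is at side-view row 164 (about 163.7 expected home, 160 if it were still up), and only about 4 px of bush shows beneath it. So the pin is home in the last hole, and the books are untouched.

```bash
python3 -c "
from station import arm
print(arm.sign_off())"
```

```text
the job is handed in; nothing more can be done
None
```

I handed the job in at about 12.5 s. By the side camera and the drop in pushing force, the plunger is fully home in the last hole, the gripper is clear and the books are where they were; the judge's verdict wasn't shown.

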